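# Lock the bench scale's battery cap with the slot key

## Robot

A 6-joint arm with a two-finger parallel gripper is mounted at the origin on the work surface. World frame = base frame: x ahead of the robot, y to its left, z up, the work surface at z = 0. Lengths are in mm, angles in rad, forces in N, time in s.
With the tool pointing down it reaches from about 275 to 825 mm from the base axis. Payload 5.2 kg.
Tool frame: the origin (TCP) lies at the very end of the fingers, on their centre line; the grasp point (between the pads) lies 19 mm behind it; z points along the fingers, y is the direction in which the jaws open and shut (so a half turn about z gives the same grasp; the last joint's range is limited). The gripper opens to 93 mm and grips with 3 to 60 N. Pads are 15 mm wide; open, the fingers measure 128 mm over their backs; the gripper's body (75 mm by 188 mm) begins 65 mm behind the grasp point.
Start: joints at [-1.483, 0.259, 1.535, -0, 1.348, -0.203], TCP at [157.716, -526.906, 197.253] pointing down, gripper open.
Joint ranges: [-3.14, 3.14], [-0.91, 2.08], [0.19, 2.58], [-1.22, 4.36], [0.22, 2.71], [-3.12, 3.12]. Speed limits (rad/s): [2.57, 2.57, 3.14, 3.14, 3.14, 3.14].

## Interface

Orientations are given as [roll, pitch, yaw] about the fixed x, y, z axes, in that order (R = Rz(yaw) Ry(pitch) Rx(roll)).
In Python, from bench import robot gives the robot as it stands. The module is installed in compiled form; this text tells all that it offers. Calls block until the motion is done:
- robot.move_ptp(position, orientation): joint-space move of the TCP to a pose.
- robot.move_linear(position, ori=None, speed=150, f_stop=None): straight line of the TCP; ori=None keeps the orientation; speed is the mean speed in mm/s. With f_stop (N) it stops when the force on the tool has changed by that much, and returns True; else False.
- robot.move_j(angles): joint-space move.
- robot.move_gripper(opening): opening from 0.0 (shut) to 1.0 (fully open); the grip force is fixed at half the most; returns when the fingers have stopped.
- robot.sleep(seconds).
- robot.inverse_kinematics(position, orientation): joint angles nearest the present ones, or None.
- robot.get_image(name): name is "scene" or "side" or "wrist"; returns a dict with "img" (420x560x3 uint8, blue, green, red), "fovy" (degrees; the focal length in pixels is half the picture's height over the tangent of half this angle, whatever the lens; pixels are square), "cx", "cy" (the principal point, pixels), "k1" (the pictures are not rectified: a ray, as slopes to the right and down, at radius r is drawn at 1 + k1 r^2 times it, then the intrinsics apply), "eye" and "orientation" of the camera in the world. Camera axes: x right, y down, z forward; pixel columns grow to the right and rows downward; lengths in mm; the calibration is good to about 2 mm. A picture is of the moment at which its call begins. There is no depth.
A pose or a line that the arm cannot do raises robot.MotionError and nothing moves.
- robot.hand_in(): hands the job in, once; it reports no verdict.
Readings, each from a call of its own:
- robot.current_t(): time.
- robot.current_qpos(): joint angles.
- robot.current_joint_vel(): joint speeds.
- robot.current_joint_efforts(): joint torques, N m.
- robot.current_tcp_pos(): TCP position.
- robot.current_eef_rot(): TCP orientation.
- robot.current_contact_force(): force on the tool from outside, world axes, zero at the start.
- robot.current_ft_torque(): the same for the moment, N m.
- robot.current_gripper_width(): opening from 0.0 (shut) to 1.0 (fully open).
Only numpy, scipy, OpenCV 4.12 (cv2) and the standard library are available. Lean on these libraries where they do the work, as an engineer would, in place of code of your own. Each camera call takes 0.05 s, during which the arm holds its last target. There are 200 camera calls.

## Task

The bench scale has fresh batteries but its slotted battery cap is still open. Take the slot key from its rest, use its blade (not the fingers) to turn the cap clockwise until it is fully locked at its stop, with the slot in line with the two ridges, then put the key back in its rest, upright with the crosspiece lying across both rails. Leave everything else where it stands.

Things in the scene. Friction and masses are not known exactly. Their poses are not given: they have to be found in the camera images.
- scale: Fixed white bench scale, 260 x 220 mm, console top at 52 mm, steel weighing plate on its +x part with top at 64 mm. Origin: centre of its footprint on the table, z up; the console is its -x strip. The cap's vertical axis is at x -85, y +55 mm in this frame, in a fixed white ring 54 mm wide, rim at 60 mm. Two small grey ridges outside the ring on the cap's +y and -y sides mark the locked slot direction.
- cap (a joint): Turn of the battery cap, rad: 0 = fully open (slot along the scale's x axis), growing clockwise seen from above to a hard stop at 1.571 = locked (slot along the scale's y axis, in line with the two ridges). Starts between 0.1 and 0.4. About 0.1 N m of friction; it stays where it is left.
- cap_slot (a point): Centre of the slot's floor in the battery cap, on the cap's axis, 54 mm above the table. Turns with the cap: x along the slot, z up. The cap is grey plastic, 40 mm wide, its top 8 mm above the slot floor. The straight slot crosses the whole cap: 6 mm wide in its lower 5 mm, flaring to 12 mm at the top face.
- key: Loose slot key, about 90 g. Origin: centre of its steel crosspiece's underside, z up. Crosspiece 30 (x) x 60 (y) mm, z 0 to 6 mm; black plastic handle 36 (x) x 16 (y) mm, z 6 to 52 mm; steel blade 26 (x) wide, 3 (y) thick, z 0 to -24 mm. Half a turn about z makes no difference. Starts upright in the rest, blade hanging between the rails, crosspiece lying across them.
- key_tip (a point): Middle of the blade's lower edge, 24 mm below the key's origin; axes as the key.
- rack: Fixed rest for the key: steel base 130 x 80 x 6 mm with two upright aluminium rails along its x axis, 130 mm long, 10 mm thick, 36 mm apart inside, tops 40 mm above the table. Origin: centre of the underside, z up. A key in the rest has its y axis along the rest's y axis (either way round) and its origin 40 mm above the table, anywhere along the rails.
- bowl: white ceramic bowl, 110 mm wide, 45 mm high, standing on the scale's weighing plate; bystander. Origin at the centre of its underside.
- cup: blue ceramic cup, 72 mm wide, 75 mm high, standing beyond one end of the rest; bystander. Origin at the centre of its underside.
- tumbler: steel tumbler, 68 mm wide, 85 mm high; bystander. Origin at the centre of its underside.
- jar: amber glass jar with a white lid, 68 mm wide, 100 mm high; bystander. Origin at the centre of its underside.
- spatula: spatula lying flat; bystander. Origin on its length.
- brush: brush lying flat; bystander. Origin on its length.
- dish: small blue plate, 100 mm wide, 16 mm high; bystander. Origin at the centre of its underside.
Things that resemble listed ones, but are neither listed nor needed, are in the scene too. What is shaped like the key but pink or purple is not meant.

How it is judged (in metres and radians):
On the way, in this order (a step that is already met when the one before it is completed fails the run):
1. the key's blade stands in the slot of the still open cap (z of key_tip in the frame of cap_slot below 0.0055 m and horizontal distance between key_tip and cap_slot below 0.01 m and value of joint cap below 0.8 rad), for 0.1 s.
2. the cap is turned to its locked stop with the blade in the slot (value of joint cap above 1.42 rad and z of key_tip in the frame of cap_slot below 0.0055 m and horizontal distance between key_tip and cap_slot below 0.012 m), for 0.1 s.
At the end, for the whole second after the job is handed in: The cap is within 0.15 rad of its locked stop, and the key is at rest, upright (within 0.12 rad) in its rest, its crosspiece lying on the rails (origin 36 to 44 mm above the rest's underside, within 14 mm of the middle between the rails and 60 mm of their mid-length) (value of joint cap above 1.42 rad and z of key in the frame of rack between 0.036 and 0.044 m and x of key in the frame of rack between -0.06 and 0.06 m and y of key in the frame of rack between -0.014 and 0.014 m and angle between key's own z axis and vertical below 0.12 rad and linear speed of key below 0.02 m/s); the robot touches nothing.
It fails at once if the fingers touch the battery cap (contact force between the fingers and cap above 1 N).
It fails at once if a bystander is shifted by more than 30 mm (distance of any of bowl, cup, tumbler, jar, spatula, brush, dish from where it was at the start of the episode above 0.03 m).
It also fails if it takes over 56 s, if anything falls off the work surface, if the arm or the gripper's body presses on something with over 40 N, if the wrist force passes 120 N, or if a joint passes its speed limit or range.

## Working session

There is one attempt and no reset: what is moved stays moved. The work goes in short steps, each a Python script; the robot and the scene stay as the last script left them, time stands still between calls to the robot, and variables do not carry over. Pictures are saved under pics/ and viewed, about 8 in all and at most 12, crops included, and the job is handed in when it is done.

```bash
mkdir -p pics; cat > h.py <<'E'
import numpy as np, cv2
from bench import robot
from scipy.spatial.transform import Rotation as R
def cam(name,fn=None):
    d=robot.get_image(name)
    if fn: cv2.imwrite('pics/'+fn,d['img'])
    return d
def rot(d):
    o=np.array(d['orientation'],float)
    return o if o.shape==(3,3) else R.from_euler('xyz',o).as_matrix()
def K(d):
    f=d['img'].shape[0]/2/np.tan(np.radians(d['fovy'])/2)
    return np.array([[f,0,d['cx']],[0,f,d['cy']],[0,0,1.]]),np.array([d['k1'],0,0,0,0.])
def p2w(d,uv,z):
    k,dist=K(d)
    s=cv2.undistortPoints(np.array(uv,float).reshape(-1,1,2),k,dist).reshape(-1,2)
    r=np.c_[s,np.ones(len(s))]@rot(d).T
    e=np.array(d['eye'],float)
    return e+r*((np.atleast_1d(z)-e[2])/r[:,2])[:,None]
def w2p(d,P):
    k,dist=K(d)
    c=(np.array(P,float)-np.array(d['eye']))@rot(d)
    return cv2.projectPoints(c.reshape(-1,1,3),np.zeros(3),np.zeros(3),k,dist)[0].reshape(-1,2)
E
python3 - <<'E'
from h import *
import pickle
D={}
for n in ['scene','side','wrist']:
    D[n]=cam(n); d=D[n]; print(n,d['fovy'],d['cx'],d['cy'],d['k1'],d['eye'],d['orientation'])
pickle.dump(D,open('D.pkl','wb'))
cv2.imwrite('pics/a.png',cv2.resize(D['scene']['img'],(800,600),interpolation=cv2.INTER_CUBIC))
cv2.imwrite('pics/b.png',cv2.resize(D['side']['img'],(800,600),interpolation=cv2.INTER_CUBIC))
E
```

```text
scene 49.641361539021275 278.53596897705734 210.53261802891527 -0.14272395941212476 [1221.60371177  692.77325296  775.62721907] [-2.19366783 -0.01952189  2.39506151]
side 45.222630939006734 271.7883370809677 196.9250080128009 0.025468254665787338 [-192.95983338  847.97692473  974.55604239] [-2.24750026 -0.01728774 -2.4036935 ]
wrist 59.36819375108732 268.27050484936984 212.50942175421895 0.03167710427115809 [ 228.15290387 -505.87775557  384.263099  ] [ 2.86991053e+00  2.07195020e-03 -1.27921379e+00]
```

View pics/a.png

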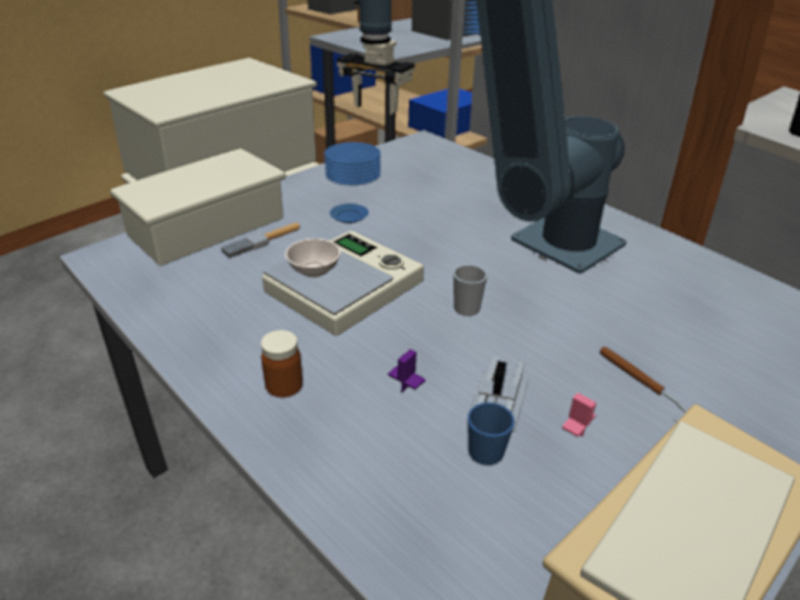

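View pics/b.png

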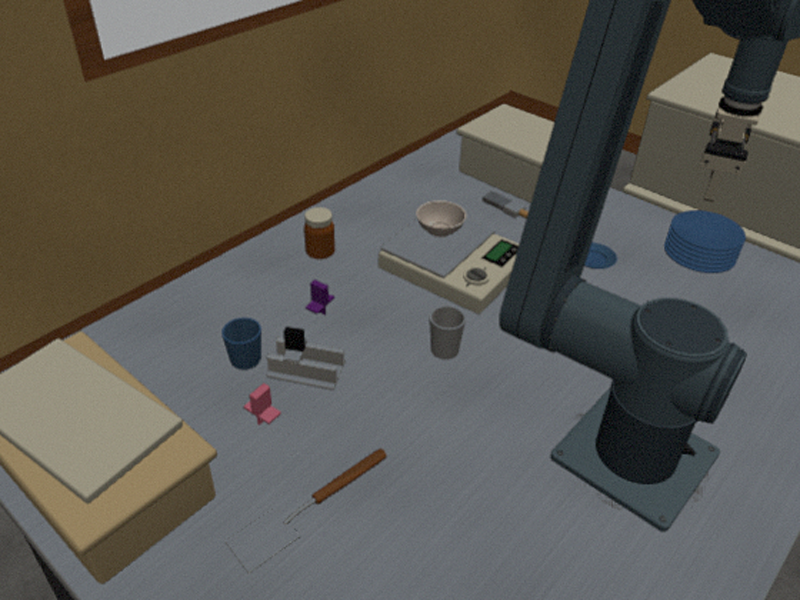

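The real key is the black-handled one in the aluminium rest, at scene (500,378) and side (294,338). The purple key at scene (406,370) and the pink one at (580,413) are decoys. The cap is at scene (392,261) and side (477,273). Next I'll get rough positions and go above both for close looks.

```bash
python3 - <<'E'
from h import *
import pickle
D=pickle.load(open('D.pkl','rb')); s,b=D['scene'],D['side']
for n,d,uv,z in [('cap',s,(392,261),62),('cap',b,(477,273),62),('keytop',s,(500,363),92),('keytop',b,(294,330),92),
 ('railA far',s,(492,358),40),('railB far',s,(523,364),40),('railside near end1',b,(268,361),40),('railside near end2',b,(339,372),40),('far end2',b,(344,350),40),
 ('cup',s,(490,415),75),('cup',b,(242,328),75),('tumbler',s,(470,273),85),('tumbler',b,(448,316),85),
 ('scale corner front',s,(335,322),52),('c',s,(422,268),52),('c',b,(380,253),52),('c',b,(478,303),52),('jar',s,(281,340),100),('bowl',s,(312,252),109)]:
    print(n,p2w(d,np.array(uv)*.7,z).round(0)[0])
print(R.from_matrix(rot(D['wrist'])).as_matrix().round(3), robot.current_eef_rot(), robot.current_t())
E
```

```text
cap [ 450. -138.   62.]
cap [ 446. -149.   62.]
keytop [558. 237.  92.]
keytop [564. 245.  92.]
railA far [508. 185.  40.]
railB far [480. 231.  40.]
railside near end1 [581. 297.  40.]
railside near end2 [468. 228.  40.]
far end2 [501. 183.  40.]
cup [645. 293.  75.]
cup [652. 295.  75.]
tumbler [390.  21.  85.]
tumbler [391.  18.  85.]
scale corner front [659. -64.  52.]
c [411. -90.  52.]
c [646. -72.  52.]
c [393. -84.  52.]
jar [793. -34. 100.]
bowl [ 597. -212.  109.]
[[ 0.287 -0.922 -0.258]
 [-0.958 -0.277 -0.075]
 [-0.002  0.268 -0.963]] [-3.14022489e+00 -2.47830826e-04  2.90837430e-01] 0.15
```

```bash
python3 - <<'E'
from h import *
ik=robot.inverse_kinematics
for p,y in [((561,241,180),.548),((561,241,180),.548-np.pi),((448,-143,150),-.2),((448,-143,150),-1.5),((448,-143,150),-.2+np.pi),((448,-143,150),-1.5+np.pi)]:
    q=ik(list(p),[np.pi,0,y]); print(p,round(y,2),None if q is None else np.round(q,2))
robot.move_ptp([448,-143,180],[np.pi,0,-.2])
import pickle
d=cam('wrist'); pickle.dump(d,open('c1.pkl','wb'))
cv2.imwrite('pics/c.png',cv2.resize(d['img'],(800,600),interpolation=cv2.INTER_CUBIC))
robot.move_ptp([561,241,190],[np.pi,0,.548])
d=cam('wrist'); pickle.dump(d,open('k1.pkl','wb'))
cv2.imwrite('pics/d.png',cv2.resize(d['img'],(800,600),interpolation=cv2.INTER_CUBIC))
print(robot.current_t(),robot.current_qpos())
E
```

```text
(561, 241, 180) 0.55 [ 0.22  0.38  1.41 -0.    1.35  1.25]
(561, 241, 180) -2.59 [ 0.22  0.38  1.41  0.    1.35 -1.9 ]
(448, -143, 150) -0.2 [-0.55  0.15  1.79 -0.    1.2   1.22]
(448, -143, 150) -1.5 [-0.55  0.15  1.79 -0.    1.2   2.52]
(448, -143, 150) 2.94 [-0.55  0.15  1.79  0.    1.2  -1.92]
(448, -143, 150) 1.64 [-0.55  0.15  1.79  0.    1.2  -0.62]
3.4917 [ 2.20996547e-01  3.71437730e-01  1.39378262e+00 -4.82394750e-04
  1.37641668e+00  1.24605687e+00]
```

View pics/c.png

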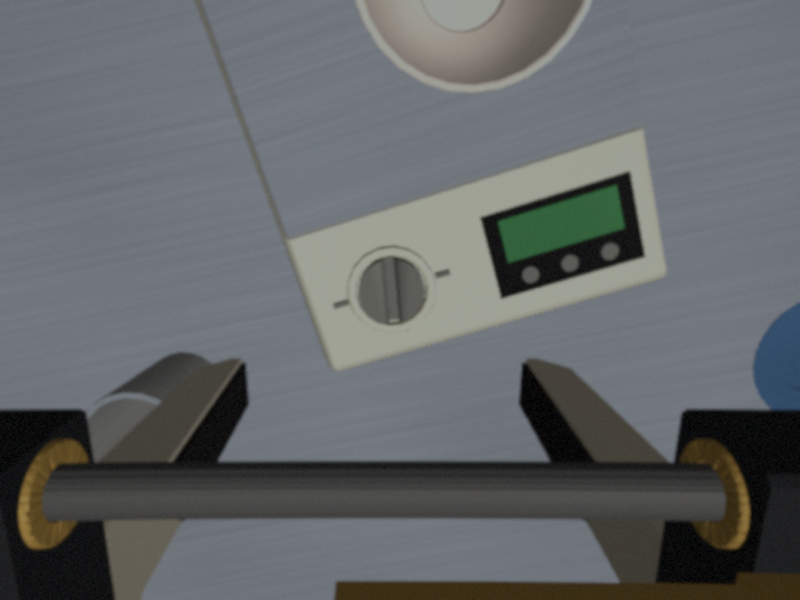

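View pics/d.png

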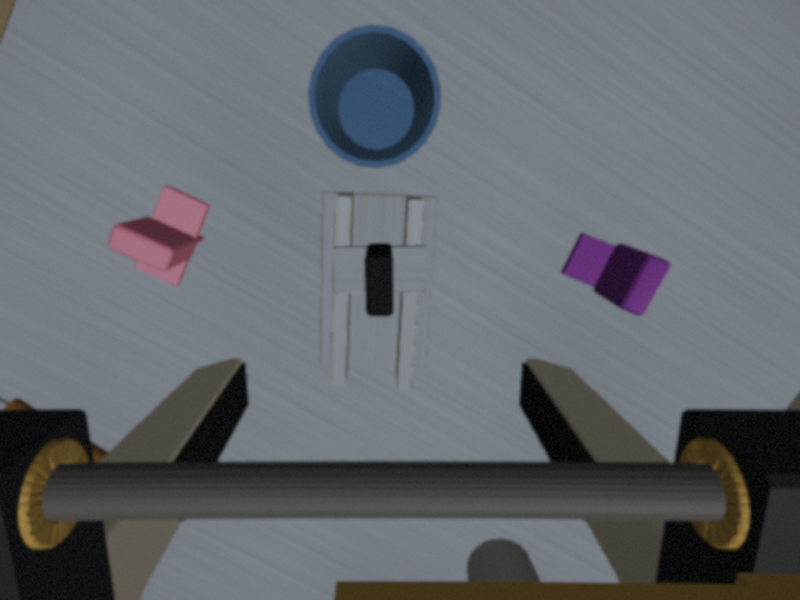

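The cap is at about (392,291) in the first picture, with its slot nearly vertical from (390,258) to (394,322) and the ridges at (342,304) and (442,273). In the second picture the black key lies across both rails, with its handle top around (379,288). An enlarged crop of each will confirm this.

```bash
python3 - <<'E'
from h import *
import pickle
a=pickle.load(open('c1.pkl','rb'))['img'][155:275,200:360]; b=pickle.load(open('k1.pkl','rb'))['img'][125:275,190:340]
# crop origins (200,155) x5 ; (190,125) x4
A=cv2.resize(a,None,fx=5,fy=5,interpolation=cv2.INTER_CUBIC); B=cv2.resize(b,None,fx=4,fy=4,interpolation=cv2.INTER_CUBIC)
cv2.imwrite('pics/e.png',A); cv2.imwrite('pics/f.png',B)
E
```

```text
(no output)
```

View pics/e.png

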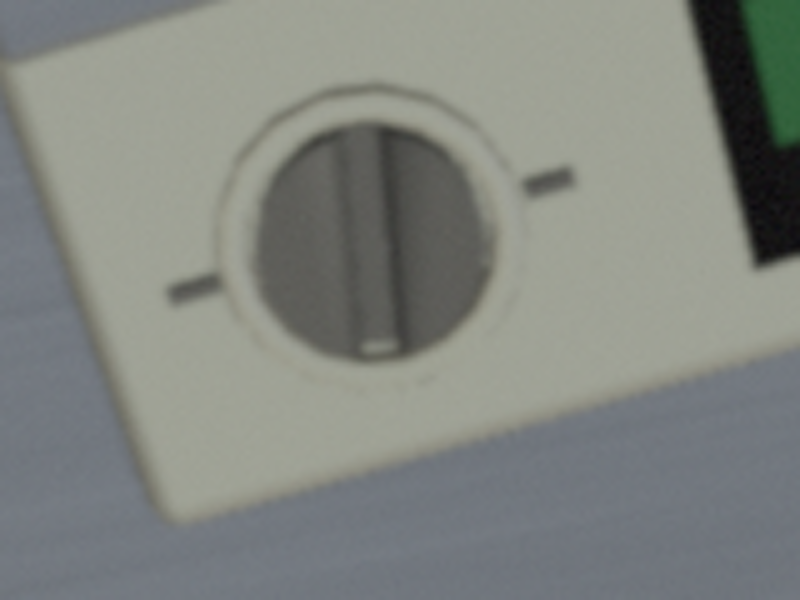

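View pics/f.png

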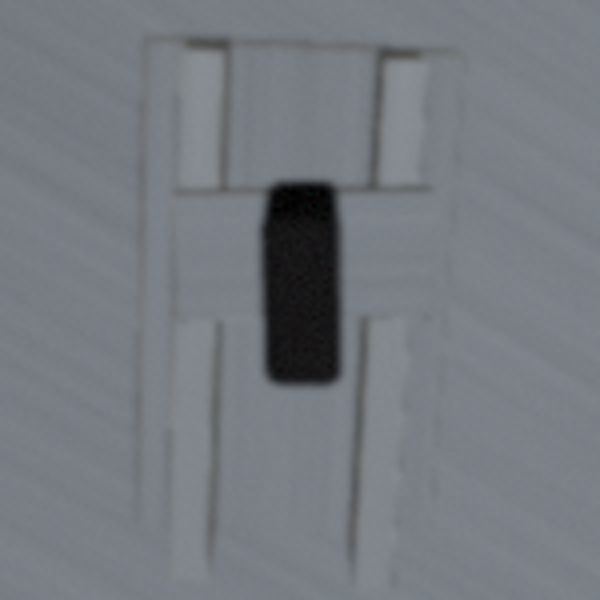

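```bash
python3 - <<'E'
from h import *
import pickle
c=pickle.load(open('c1.pkl','rb')); k=pickle.load(open('k1.pkl','rb'))
# cv2.resize half-pixel: src=(dst+.5)/s-.5
C=lambda p,z:p2w(c,(np.array(p)+.5)/5-.5+[200,155],z)[:,:2]
B=lambda p,z:p2w(k,(np.array(p)+.5)/4-.5+[190,125],z)[:,:2]
ang=lambda p:np.arctan2(*(p[1]-p[0])[::-1])
print('cap c',C([(372,241)],62),'slot',(s:=C([(362,128),(381,345)],54)),s.mean(0),'ang',ang(s[::-1]),np.hypot(*(s[1]-s[0])))
r=C([(195,290),(550,180)],53); print('ridge',r,r.mean(0),ang(r),'scale yaw',ang(r)+np.pi/2,np.hypot(*(r[1]-r[0])))
h=B([(268,217),(336,217),(340,380),(268,380)],92); print('handle',h.mean(0),'x ang',ang([h[2]+h[3],h[0]+h[1]]),np.hypot(*(h[0]-h[3])),np.hypot(*(h[0]-h[1])))
x=B([(175,190),(432,188),(432,318),(170,318)],46); print('cross',x.mean(0),np.hypot(*(x[0]-x[3])),np.hypot(*(x[0]-x[1])),'y ang',ang([x[1],x[0]]))
l=B([(205,45),(191,578)],40); q=B([(405,55),(375,585)],40); print('rails',l,q,ang(l[::-1]),ang(q[::-1]),(l.sum(0)+q.sum(0))/4,np.hypot(*(l[0]-q[0])))
E
```

```text
cap c [[ 443.96731892 -148.61645916]] slot [[ 462.03327154 -150.55752059]
 [ 422.90612775 -146.20608393]] [ 442.46969964 -148.38180226] ang -0.11075760432269897 39.368367781084544
ridge [[ 439.167802   -115.79710293]
 [ 446.32023043 -180.87270795]] [ 442.74401621 -148.33490544] -1.4613262004400573 scale yaw 0.10947012635483921 65.46748507020563
handle [563.85551923 244.04110068] x ang 0.5569336561773465 33.38832157500476 13.342674667646307
cross [563.23907174 244.29143098] 29.983290740539648 58.229484834229204 y ang 2.125828541674751
rails [[591.73044019 287.13985664]
 [477.67650879 224.78695293]] [[613.23527888 247.61322436]
 [499.84166019 184.76142696]] 0.5003035226493837 0.5061231410651784 [545.62097201 236.07536522] 44.99791935984525
```

```bash
python3 - <<'E'
from h import *
import pickle
robot.move_ptp([563.5,244.2,120],[np.pi,0,.555])
robot.move_linear([563.5,244.2,54],speed=80,f_stop=8)
print(robot.current_tcp_pos()); robot.move_gripper(0.0)
print('w',robot.current_gripper_width()*93,robot.current_contact_force())
robot.move_linear([563.5,244.2,200],speed=120)
print('w',robot.current_gripper_width()*93,robot.current_contact_force())
robot.move_ptp([443.2,-148.4,200],[np.pi,0,-.111])
robot.move_linear([443.2,-148.4,122],speed=100)
print(robot.current_tcp_pos(),robot.current_eef_rot(),robot.current_gripper_width()*93,robot.current_t(),robot.current_contact_force())
d=cam('wrist'); pickle.dump(d,open('c2.pkl','wb'))
cv2.imwrite('pics/g.png',cv2.resize(d['img'][150:390,120:440],None,fx=2.5,fy=2.5,interpolation=cv2.INTER_CUBIC))
P=[[443.2,-148.4,54],[443.2,-148.4,84]]; print(w2p(d,P),(w2p(d,P)-[120,150])*2.5)
E
```

```text
[563.98759065 244.32489512  54.5179611 ]
w 15.781188004708097 [-0.22297919 -0.38963981  0.52171002]
w 15.958286282002607 [ 0.20498934  0.21736648 -1.88545426]
[ 443.6982283  -148.58683337  122.50049368] [ 3.14116161e+00 -9.14230235e-04 -1.10781279e-01] 15.55729355184503 9.8417 [-0.09970043  0.15278493 -0.72453688]
[[267.23980563 216.11618201]
 [267.12513641 229.00646281]] [[368.09951408 165.29045502]
 [367.81284102 197.51615703]]
```

View pics/g.png

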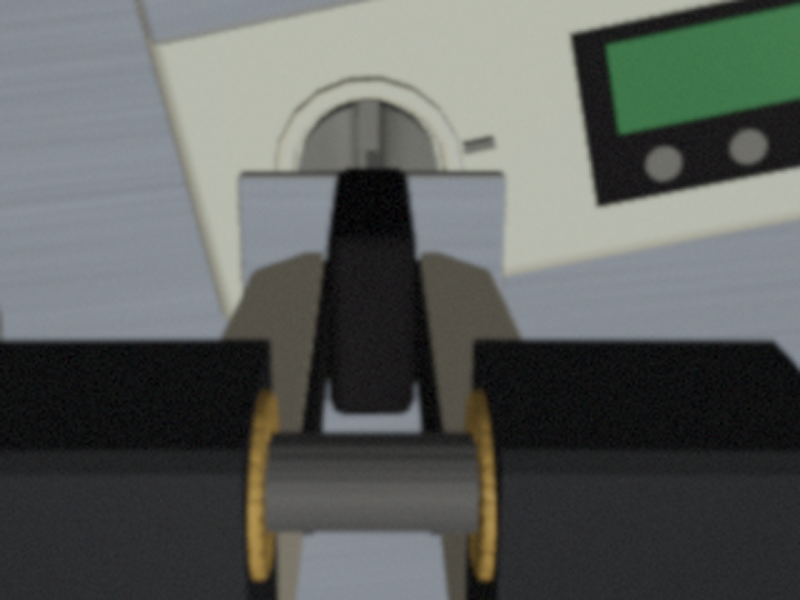

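The grip holds, with the width reading 15.6–16 mm. The blade edge at (374,160) sits about 1 mm to the right of the slot centre at (369,130). I'll shift 1 mm and lower.

```bash
python3 - <<'E'
from h import *
robot.move_linear([443.2,-147.5,122],speed=30)
robot.move_linear([443.2,-147.5,104],speed=40,f_stop=10)
f=robot.move_linear([443.2,-147.5,90],speed=15,f_stop=10)
print(f,robot.current_tcp_pos(),robot.current_contact_force(),robot.current_ft_torque(),robot.current_gripper_width()*93,robot.current_t())
d=cam('side'); k=w2p(d,[[443,-148,80]])[0].astype(int); print(k)
y0,x0=k[1]-60,k[0]-80
cv2.imwrite('pics/i.png',cv2.resize(d['img'][y0:y0+120,x0:x0+160],None,fx=5,fy=5,interpolation=cv2.INTER_CUBIC))
E
```

```text
True [ 443.17727634 -147.46593464   91.82976042] [-1.64704631  0.88638694  5.50786785] [ 0.12532159  0.19383639 -0.03845577] 15.582523122039593 11.525
[334 186]
```

View pics/i.png

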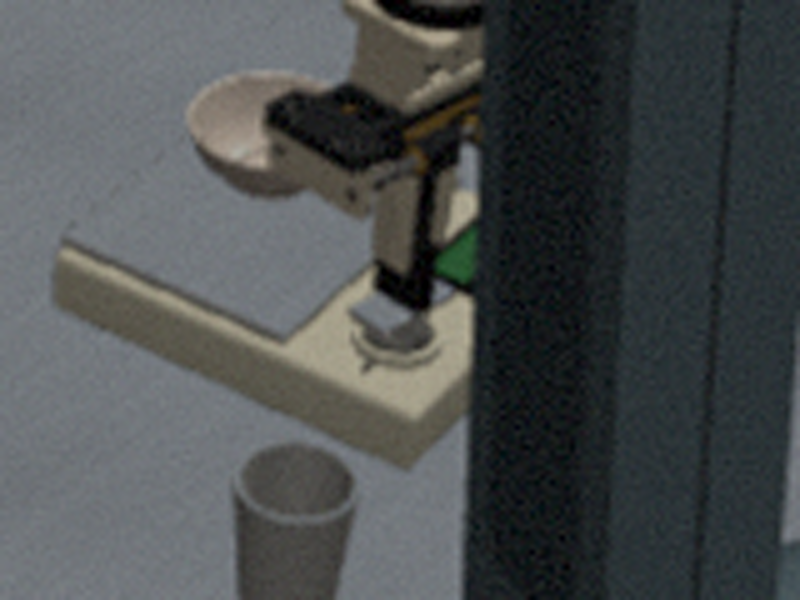

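The blade is on the slot floor: contact came at TCP 91.8 mm, which puts the tip at about 53–54 mm. Now I'll turn clockwise with joint 6 and watch the moment.

```bash
python3 - <<'E'
from h import *
p=np.array([443.2,-147.9,91.8])
q0=np.array(robot.current_qpos()); n=0
def yaw(): return robot.current_eef_rot()[2]
for y in list(np.arange(-.26,-1.5,-.15))+[-1.5,-1.55,-1.58,-1.61,-1.64,-1.67]:
    q=q0.copy(); q[5]+= -.111-y
    robot.move_j(list(q)); T=robot.current_ft_torque(); F=np.array(robot.current_contact_force())
    print(round(y,2),'yaw',round(yaw(),3),'T',np.round(T,3),'F',F.round(1),'z',round(robot.current_tcp_pos()[2],1))
    if y<-1.5 and abs(T[2])>.5: print('stop');break
print(robot.current_t(),robot.current_gripper_width()*93)
E
```

```text
-0.26 yaw -0.256 T [ 0.153 -0.009  0.005] F [-0.1  0.6  2.1] z 91.9
-0.41 yaw -0.404 T [ 0.243 -0.109  0.008] F [0.1 1.5 2.6] z 91.9
-0.56 yaw -0.553 T [ 0.393 -0.199 -0.007] F [0.3 1.8 0.7] z 91.9
-0.71 yaw -0.702 T [ 0.47  -0.3    0.009] F [1.3 2.4 2.6] z 91.9
-0.86 yaw -0.852 T [ 0.557 -0.413  0.01 ] F [1.4 2.5 2.6] z 91.9
-1.01 yaw -1.002 T [ 0.674 -0.524  0.023] F [1.4 1.9 1.4] z 91.9
-1.16 yaw -1.152 T [ 0.637 -0.667  0.035] F [2.6 2.5 1.6] z 91.9
-1.31 yaw -1.302 T [ 0.706 -0.755  0.002] F [2.6 2.6 1.8] z 91.9
-1.46 yaw -1.452 T [ 0.716 -0.881  0.   ] F [2.9 2.4 1.7] z 91.9
-1.5 yaw -1.495 T [ 0.753 -1.007  0.025] F [3.8 3.3 1.4] z 91.9
-1.55 yaw -1.547 T [ 0.785 -1.115  0.097] F [5.1 2.4 1.9] z 91.9
-1.58 yaw -1.577 T [ 0.685 -1.112  0.067] F [4.6 3.6 1.9] z 91.9
-1.61 yaw -1.607 T [ 0.724 -1.136  0.045] F [3.8 2.2 1.3] z 91.9
-1.64 yaw -1.636 T [ 0.736 -1.097  0.158] F [4.7 2.7 1.7] z 91.9
-1.67 yaw -1.667 T [ 0.655 -1.159  0.325] F [4.4 2.5 1.1] z 91.9
15.475 15.904499202963299
```

```bash
python3 - <<'E'
from h import *
d=cam('wrist')
cv2.imwrite('pics/j.png',cv2.resize(d['img'][130:370,120:440],None,fx=2.5,fy=2.5,interpolation=cv2.INTER_CUBIC))
e=cam('scene');k=w2p(e,[[443,-148,80]])[0].astype(int)
cv2.imwrite('pics/k.png',cv2.resize(e['img'][k[1]-40:k[1]+40,k[0]-50:k[0]+50],None,fx=7,fy=7,interpolation=cv2.INTER_CUBIC))
E
```

```text
(no output)
```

View pics/j.png

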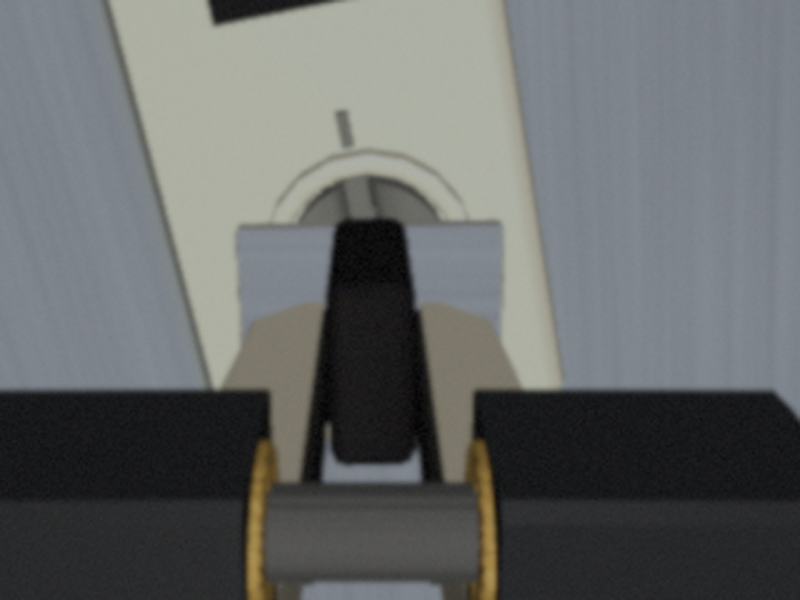

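The slot at (356,185)–(363,215) is in line with the ridge at (341,112)–(347,146), and the moment rose to 0.33 N m at the stop, so the cap is locked. Next I'll ease back inside the slack, lift, check the cap and return the key.

```bash
python3 - <<'E'
from h import *
import pickle
q=np.array(robot.current_qpos()); q[5]-=.17; robot.move_j(list(q))
p=np.array(robot.current_tcp_pos()); print(p,robot.current_eef_rot(),robot.current_contact_force())
robot.move_linear(list(p+[0,0,20]),speed=40); robot.move_linear(list(p+[0,0,105]),speed=120)
robot.move_ptp([554.4,240.9,200],[np.pi,0,.503])
d=cam('scene');k=w2p(d,[[443,-148,62]])[0].astype(int)
L=cv2.resize(d['img'][k[1]-25:k[1]+25,k[0]-33:k[0]+33],(396,300),interpolation=cv2.INTER_CUBIC)
robot.move_linear([554.4,240.9,75],speed=100)
robot.move_linear([554.4,240.9,62],speed=40,f_stop=8)
f=robot.move_linear([554.4,240.9,51],speed=15,f_stop=8)
print(f,robot.current_tcp_pos(),robot.current_contact_force(),robot.current_t())
d=cam('side');k=w2p(d,[[554,241,60]])[0].astype(int)
M=cv2.resize(d['img'][k[1]-38:k[1]+37,k[0]-50:k[0]+49],(396,300),interpolation=cv2.INTER_CUBIC)
cv2.imwrite('pics/l.png',np.hstack([L,M]))
E
```

```text
[ 442.71654619 -147.95973113   91.86609972] [ 3.14057132e+00 -7.39412092e-04 -1.49871052e+00] [0.93150678 0.08098891 3.00755359]
True [554.43278991 240.83642153  53.92280922] [-0.90065372  0.06293553  5.2519767 ] 21.3583
```

View pics/l.png

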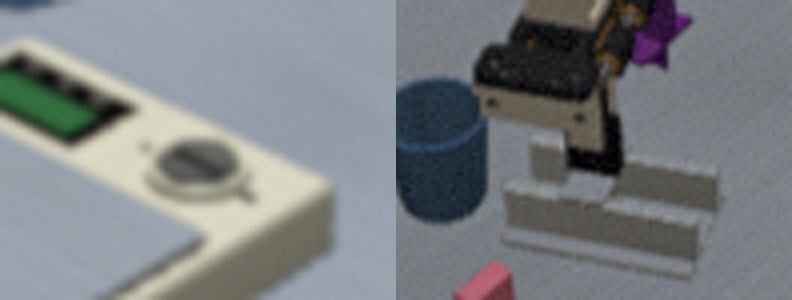

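The left view shows the slot lined up with both ridges at (145,147) and (247,197). On the right, the crosspiece sits across the rails at about (585,185), with contact at TCP 53.9 mm as expected. I'll release, back off and look once more.

```bash
python3 - <<'E'
from h import *
robot.move_gripper(1.0)
robot.move_linear([554.4,240.9,190],speed=100); robot.sleep(.5)
d=cam('wrist')
cv2.imwrite('pics/m.png',cv2.resize(d['img'][110:290,170:410],None,fx=3.3,fy=3.3,interpolation=cv2.INTER_CUBIC))
print(robot.current_contact_force(),robot.current_t())
E
```

```text
[-0.69013249  0.18698263  0.60715116] 24.7583
```

View pics/m.png

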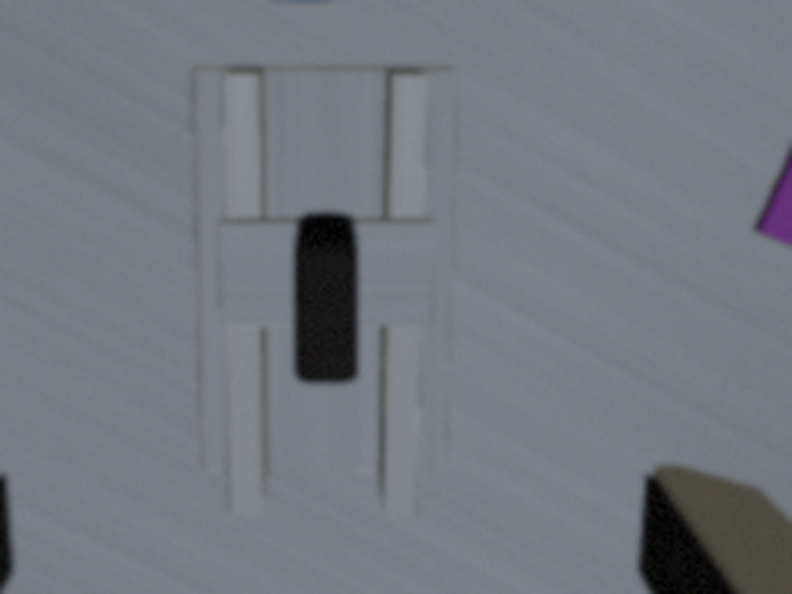

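The key stands upright at (327,295), with its crosspiece (220–432) across both rails and centred. The gripper is clear.

```bash
python3 -c "
from bench import robot
robot.hand_in(); print(robot.current_t())"
```

```text
the job is handed in; nothing more can be done
the job is handed in; nothing more can be done
```

I locked the cap with the black-handled key, put the key back in its rest and handed the job in at about 25 s on the robot's clock. No verdict was reported.

- **Cap:** The blade reached the slot floor (TCP at 91.8 mm) with the cap at about 0.22 rad. I turned it clockwise until the moment rose to 0.33 N m at the stop. Pictures during and after the turn show the slot in line with the ridges.
- **Key:** The last picture shows it upright and centred, with its crosspiece across both rails. It touched down at TCP 53.9 mm, against 54.5 mm when I picked it up. The gripper is clear of it.
- **Bystanders:** I did not measure these afterwards. The forces I read never suggested contact with any of them.
- **Check that disagreed:** The moment about vertical read only about 0.01–0.03 N m while turning, below the 0.1 N m of friction stated. I relied on the pictures to confirm that the cap had turned.

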